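# Line up the examination lenses by size on the lens rest

## Robot

A 6-joint arm with a two-finger parallel gripper is mounted at the origin on the work surface. World frame = base frame: x ahead of the robot, y to its left, z up, the work surface at z = 0. Lengths are in m, angles in rad, forces in N, time in s.
With the tool pointing down it reaches from about 0.325 to 0.875 m from the base axis. Payload 4.4 kg.
Tool frame: the origin (TCP) lies on the centre line of the jaws, within the pads' length; the fingertips stand 25 mm ahead of it and the grasp point (between the pads) lies 6 mm ahead of it; z points along the fingers, y is the line along which they close (so a half turn about z gives the same grasp; the last joint's range is limited). The gripper opens to 85 mm and grips with 20 to 120 N. Pads are 22 mm wide; open, the fingers measure 114 mm over their backs; the gripper's body (76 mm by 85 mm) begins 54 mm behind the grasp point. The pads swing forward as they close: fully open they stand 13 mm farther back than shut.
Start: joints at [1.2, 0.207, 1.542, -0, 1.393, -0.15], TCP at [0.126, 0.561, 0.256] pointing down, gripper open.
Joint ranges: [-2.73, 2.73], [-0.86, 2.22], [0.23, 2.46], [-1.11, 4.25], [0.08, 2.63], [-2.82, 2.82]. Speed limits (rad/s): [2.79, 2.79, 3.14, 3.14, 3.14, 3.14].

## Interface

Orientations are given as a unit quaternion [w, x, y, z].
In Python, from cell import status, imaging, env gives the robot as it stands.
- The arm moves only by the tool send_rows, never from a script. Its arguments are lists of equal length, an entry for each row: "dr": the turn, a rotation vector about the tool's x, y, z in degrees, a list of three; "travel": the shift along the tool's x, y, z in mm, a list of three; "grip": the gripper's target within -1 to 1 (fully open at 1, half-way at 0, shut at -1). In form: {"dr": [[wx, wy, wz], ...], "travel": [[dx, dy, dz], ...], "grip": [grip, ...]}. A call has exactly 5 rows; each row is the pose to reach, as a shift and turn from the pose commanded when the call began, along the tool's axes at that moment; what a row does not reach only later rows make up. A row lasts 1/10 s, in which the tool goes at most 50 mm and 8.59 degrees, less where a joint would pass 70% of its speed; a pose out of reach is approached as far as the arm can. A call with a gripper value outside its range is refused whole. The fingers move at their own pace and stop on an object; the grip force is fixed at half the most. Time passes only in rows, so rows that repeat a pose let the fingers close, or fill a call up. It gives the time, the measured TCP pose, the force, the opening and the grip force at its end, in the units of the state.
- status.state(): the state, without advancing time (a new reading comes with each control period).
- imaging.camera(name): name is "scene" or "top"; returns the picture (420x560x3 uint8, red, green, blue); there is no depth.
- imaging.camera_info(name): a dict with "fx", "fy", "cx", "cy" (pixels), "dist" ([k1, k2, p1, p2, k3] as OpenCV has them; the pictures are not rectified), "rvec" (rotation vector, rad) and "tvec" (3), from world to camera coordinates, as OpenCV has them. Camera axes: x right, y down, z forward; pixel columns grow to the right and rows downward; lengths in m; the calibration is good to about 2 mm. A picture is of the moment at which its call begins. camera_info takes no time and is no camera call.
- env.sign_off(): hands the job in; it is judged then, once.
The state is a dict: "t": time; "joints": joint angles; "dq": joint speeds; "joint_torque": joint torques, N m; "ee_pos": TCP position; "orientation": TCP orientation; "force": force on the tool from outside, world axes, zero at the start; "torque": the same for the moment, N m; "gripper_width": opening from 0.0 (shut) to 1.0 (fully open); "gripper_force": force on a finger pad.
Only numpy, scipy, OpenCV 4.12 (cv2) and the standard library are available. Lean on these libraries where they do the work, as an engineer would, in place of code of your own. Each camera call takes 0.05 s, during which the arm holds its last target. There are 200 camera calls.

## Task

Tidy the four loose examination lenses onto the lens rest in order of diameter: the smallest on the mark next to the red end block, then each next larger one along the row, the largest at the far end. Lay each lens flat, glass up, centred on its own round mark, setting it down gently rather than dropping it, and leave the eye model, the sanitiser bottle and the lens case where they stand.

Things in the scene. Friction and masses are not known exactly. Their poses are not given: they have to be found in the camera images.
- lens_black: hand-held examination lens lying flat on the desk: a round disc with a black rim, 28 mm in diameter and 18 mm high (a pale glass face with a 3 mm bulge, not solid, on top), about 25 g (varies). Origin: centre of its underside; z up through the glass. Loose.
- lens_blue: hand-held examination lens lying flat on the desk: a round disc with a blue rim, 38 mm in diameter and 18 mm high (a pale glass face with a 3 mm bulge, not solid, on top), about 35 g (varies). Origin: centre of its underside; z up through the glass. Loose.
- lens_green: hand-held examination lens lying flat on the desk: a round disc with a green rim, 47 mm in diameter and 18 mm high (a pale glass face with a 3 mm bulge, not solid, on top), about 45 g (varies). Origin: centre of its underside; z up through the glass. Loose.
- lens_gold: hand-held examination lens lying flat on the desk: a round disc with a gold (brass) rim, 56 mm in diameter and 18 mm high (a pale glass face with a 3 mm bulge, not solid, on top), about 60 g (varies). Origin: centre of its underside; z up through the glass. Loose.
- rest: lens rest: grey flat slab fixed to the desk, 90 mm (its x) by 345 mm (its y, the row), 10 mm thick, with four equal black round marks of 58 mm (white outline 62 mm), painted flat, centred on its long middle line at its y = -108, -36, +36 and +108 mm. Origin: centre of the slab's underside, on the desk. A low end block, red or white, is fixed across each end.
- red_end: the red end block of the lens rest, which marks the end for the smallest lens: 84 mm (across the rest) by 20 mm (along the row), 8 mm high, standing on the slab and fixed to it, at the rest's y = +158 or -158 mm (either end; the other end has a like block in white). Origin: centre of its underside, on the slab's top. The four marks' centres lie 50, 122, 194 and 266 mm from it along the row.
- eye_model: bystander: model eyeball, 66 mm ball on a post over a 90 x 90 mm white foot, 123 mm high. Origin: centre of its underside. Loose, 250 g.
- sanitiser: bystander: blue hand-sanitiser pump bottle, 60 mm in diameter, 153 mm high; its spout reaches 35 mm from the axis to its own -x. Origin: centre of its underside. Loose, 300 g.
- lens_case: bystander: closed black lens case with rounded ends, 60 mm (x) by 120 mm (y), 42 mm high. Origin: centre of its underside. Loose, 250 g.
Not all that is in view belongs to the job. Leave any pink look-alike of the lens_green alone.

How it is judged:
By the outcome, as a careful person would: the job done as asked, in the order asked, and still so for the second after the job is handed in, with the robot touching nothing.
It also fails if it takes over 106 s, if anything falls off the work surface, if the arm or the gripper's body presses on something with over 40 N, if the wrist force passes 120 N, or if a joint passes its speed limit or range.

## Working session

There is one attempt and no reset: what is moved stays moved. The work goes in short steps, Python scripts to look and compute and a tool call to move; the robot and the scene stay as the last step left them, time stands still between calls to the robot, and variables do not carry over. Pictures are saved under pics/ and viewed, at most 14 in all, crops included, and the job is handed in when it is done.

Besides the shell and the picture viewer there is one more tool, called after "Request:" as name(argument=value, ...) on one line, values as JSON. send_rows: Moves the arm, as the interface text tells. Its arguments: {"type":"object","properties":{"dr":{"type":"array","items":{"type":"array","items":{"type":"number"}}},"travel":{"type":"array","items":{"type":"array","items":{"type":"number"}}},"grip":{"type":"array","items":{"type":"number"}}},"required":["dr","travel","grip"]}

```bash
mkdir -p pics; ls; python3 - <<'E'
from cell import status, imaging
import cv2
for n in ("top","scene"):
    im=imaging.camera(n); cv2.imwrite(f"pics/{n}0.png",im[...,::-1]); print(imaging.camera_info(n))
print(status.state())
E
```

```text
pics
{'fx': 399.12517838005516, 'fy': 399.12517838005516, 'cx': 281.17565204228663, 'cy': 204.99489807897442, 'dist': array([-0.04600399,  0.        ,  0.        ,  0.        ,  0.        ]), 'rvec': array([ 2.15636591, -2.18433416,  0.03131523]), 'tvec': array([0.02833177, 0.58584503, 0.89365948])}
{'fx': 468.2919799048571, 'fy': 468.2919799048571, 'cx': 279.3680809197404, 'cy': 199.44608461765566, 'dist': array([-0.01797656,  0.        ,  0.        ,  0.        ,  0.        ]), 'rvec': array([ 2.0074483 ,  1.779637  , -0.50898781]), 'tvec': array([-0.0759234 , -0.47506717,  1.43768616])}
{'t': 0.1, 'joints': array([ 1.19950855e+00,  2.07370457e-01,  1.54285343e+00, -2.77324707e-05,
        1.39349735e+00, -1.50519169e-01]), 'dq': array([-0.00081215, -0.00176751, -0.00040195, -0.00131683, -0.00159469,
       -0.00140645]), 'joint_torque': array([-1.02477748e-03, -3.84090292e+01, -2.92550933e+01, -2.15151340e-04,
        4.91073268e-03,  2.14934425e-05]), 'ee_pos': array([0.12570415, 0.56042448, 0.25520149]), 'orientation': array([-2.61353467e-04,  1.10157768e-01,  9.93913544e-01, -1.03179356e-03]), 'force': array([-0.30041353, -0.88544794,  0.36955572]), 'torque': array([ 0.02543641,  0.04736732, -0.01426134]), 'gripper_force': 0.0, 'gripper_width': 0.9999284046819802}
```

View pics/top0.png

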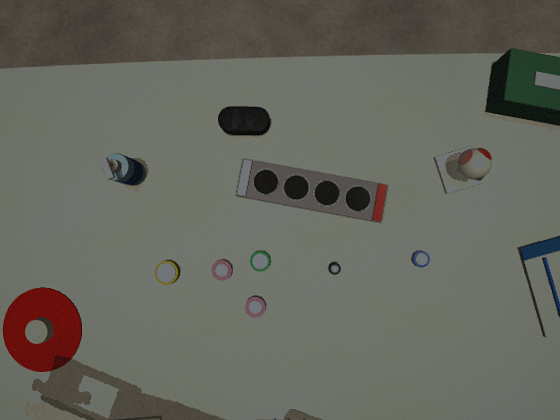

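View pics/scene0.png

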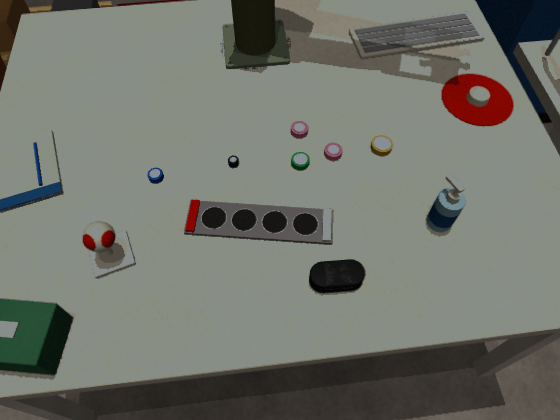

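The top view shows gold at (167,272), green (260,260), black (334,268) and blue (421,259). Two pink decoys sit at (222,269) and (256,306), and the marks run from (265,181) to (358,198) with the red block on the right at (381,202). The scene view agrees with this layout.

```bash
cat > h.py <<'E'
import cv2, numpy as np
from cell import imaging, status
def ray(n,uv):
    c=imaging.camera_info(n); K=np.array([[c['fx'],0,c['cx']],[0,c['fy'],c['cy']],[0,0,1]])
    p=cv2.undistortPoints(np.array([[uv]],float),K,c['dist'])[0,0]
    R=cv2.Rodrigues(c['rvec'])[0]; return -R.T@c['tvec'], R.T@np.array([p[0],p[1],1])
def plane(n,uv,z):
    o,d=ray(n,uv); return (o+d*(z-o[2])/d[2])[:2]
def outline(im,seed,r,kind):
    """centre of the blob near seed; kind 'dark' (mark/black rim) or 'col' (saturated rim)"""
    x0,y0=int(seed[0])-r,int(seed[1])-r
    p=im[y0:y0+2*r+1,x0:x0+2*r+1].astype(int)
    if kind=='dark': m=p.max(2)<70
    else: m=(p.max(2)-p.min(2))>45
    cs,_=cv2.findContours(m.astype('uint8'),cv2.RETR_EXTERNAL,cv2.CHAIN_APPROX_NONE)
    c=cv2.convexHull(max(cs,key=cv2.contourArea))
    M=cv2.moments(c); return np.array([M['m10']/M['m00']+x0,M['m01']/M['m00']+y0]),cv2.contourArea(c)
S={'top':dict(gold=(167,272),green=(260,260),black=(334,268),blue=(421,259),m4=(265,181),m3=(296,187),m2=(327,193),m1=(358,198)),
 'scene':dict(gold=(382,145),green=(300,160),black=(233,161),blue=(155,175),m4=(305,224),m3=(274,222),m2=(244,220),m1=(213,217))}
E
python3 - <<'E'
from h import *
for n in S:
    im=imaging.camera(n)
    for k,s in S[n].items():
        mk=k[0]=='m'
        c,a=outline(im,s,16,'dark' if mk or k=='black' else 'col')
        print(n,k,c.round(1),a,(plane(n,c,.010 if mk else .009)*1000).round(1))
E
```

```text
top gold [166.1 272.2] 415.0 [434.  290.9]
top green [259.9 260.6] 285.5 [459.4  71.6]
top black [333.9 267.8] 109.5 [441.3 -97.8]
top blue [420.9 258.7] 169.5 [ 459.6 -296.3]
top m4 [265.7 181.6] 457.5 [641.7  56.5]
top m3 [296. 187.] 455.0 [628.1 -13.7]
top m2 [326.7 192.4] 460.5 [614.4 -84.4]
top m1 [357.6 198.4] 457.5 [ 599.6 -155.1]
scene gold [381.3 144.8] 333.5 [435.1 291.9]
scene green [299.9 159. ] 192.0 [455.1  74.6]
scene black [233.1 161.5] 97.0 [442.3 -95.4]
scene blue [154.7 174.1] 146.0 [ 457.7 -293.3]
scene m4 [304.9 223.5] 395.0 [643.3  59.5]
scene m3 [274.3 221.4] 396.0 [629. -11.]
scene m2 [243.7 219.5] 390.5 [615.1 -82. ]
scene m1 [213.5 217.4] 384.5 [ 600.9 -152.4]
```

```bash
cat >> h.py <<'E'
from scipy.spatial.transform import Rotation as Ro
YT=np.array([.9807,-.1955,0]); XT=np.array([.1955,.9807,0])
RT=np.column_stack([XT,YT,[0,0,-1]])
P=dict(gold=(434.5,291.4),green=(457.5,73),black=(441.8,-96.6),blue=(458.7,-294.8),m1=(600.4,-153.7),m2=(614.5,-83.1),m3=(628.5,-12.5),m4=(642.6,58.1))
def go(name,z,off=(0,0)):
    s=status.state(); q=s['orientation']; R=Ro.from_quat([q[1],q[2],q[3],q[0]]).as_matrix()
    t=np.array([*(np.array(P[name])+off),z])-s['ee_pos']*1000
    print(name,'travel',(R.T@t).round(1),'dr',np.degrees(Ro.from_matrix(R.T@RT).as_rotvec()).round(2),'t',round(s['t'],2))
E
echo
```

Request:
send_rows(dr=[[0,0,8],[0,0,16],[0,0,24],[0,0,32],[0,0,40]], travel=[[-36,-20,10],[-72,-40,20],[-108,-60,30],[-144,-80,40],[-180,-98,50]], grip=[1,1,1,1,1])

```text
t: 0.7
ee_pos: [0.2809, 0.4246, 0.2058]
orientation: [0.0, 0.446, 0.895, -0.0]
force: [0.9, 0.5, 0.1]
gripper_width: 1.0
gripper_force: 0.0
```

```bash
python3 -c "
from h import *
go('gold',100)"
```

```text
gold travel [-198.9   42.4  105.8] dr [-0.000e+00  1.000e-02  4.832e+01] t 0.7
```

Request:
send_rows(dr=[[0,0,8.3],[0,0,16.6],[0,0,24.9],[0,0,33.2],[0,0,41.5]], travel=[[-40,8.5,21],[-80,17,42],[-120,25.5,63],[-160,34,84],[-199,42.4,105.8]], grip=[1,1,1,1,1])

```text
t: 1.2
ee_pos: [0.4358, 0.2923, 0.0998]
orientation: [0.0, 0.734, 0.679, 0.0]
force: [0.0, 0.2, 0.6]
gripper_width: 0.998
gripper_force: 0.0
```

Request:
send_rows(dr=[[0,0,6.8],[0,0,6.8],[0,0,6.8],[0,0,6.8],[0,0,6.8]], travel=[[0,0,15],[0,0,30],[0,0,40],[0,0,40],[0,0,40]], grip=[1,1,1,1,1])

```text
t: 1.7
ee_pos: [0.4345, 0.2938, 0.0607]
orientation: [0.0, 0.771, 0.637, 0.0]
force: [0.8, 0.2, 0.2]
gripper_width: 0.998
gripper_force: 0.0
```

```bash
python3 -c "
from h import *
go('gold',25)
for n in ('top','scene'): cv2.imwrite(f'pics/{n}1.png',imaging.camera(n)[...,::-1])
a=cv2.imread('pics/top1.png')[220:330,110:230];b=cv2.imread('pics/scene1.png')[90:200,320:440]
cv2.imwrite('pics/c1.png',np.hstack([cv2.resize(a,(390,390)),cv2.resize(b,(390,390))]))"
```

```text
gold travel [-2.4  0.5 35.7] dr [ 0.   -0.    0.37] t 1.7
```

View pics/c1.png

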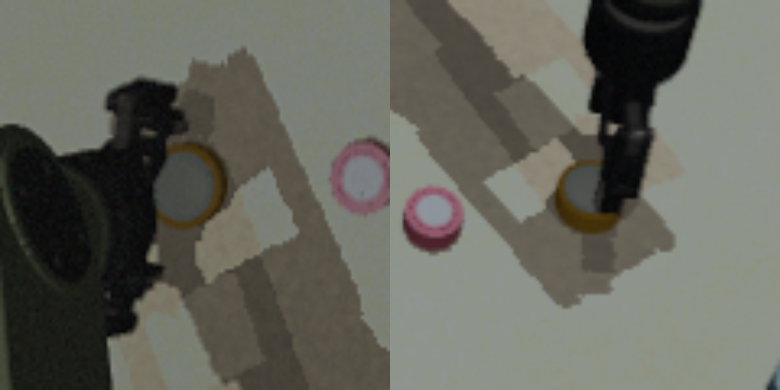

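The crops show the open jaws straddling the gold lens along the right axis. I'm descending and closing.

Request:
send_rows(dr=[[0,0,0.4],[0,0,0.4],[0,0,0.4],[0,0,0.4],[0,0,0.4]], travel=[[-2.4,0.5,10],[-2.4,0.5,20],[-2.4,0.5,28],[-2.4,0.5,34],[-2.4,0.5,34]], grip=[1,1,1,1,1])

```text
t: 2.3
ee_pos: [0.4335, 0.2905, 0.025]
orientation: [-0.0, 0.774, 0.634, -0.001]
force: [-0.3, -0.6, -0.0]
gripper_width: 1.001
gripper_force: 0.0
```

Request:
send_rows(dr=[[0,0,0],[0,0,0],[0,0,0],[0,0,0],[0,0,0]], travel=[[0,0,0],[0,0,0],[0,0,0],[0,0,0],[0,0,0]], grip=[0.5,0.2,0,-0.2,-0.2])

```text
t: 2.8
ee_pos: [0.4356, 0.2916, 0.0275]
orientation: [0.0, 0.774, 0.634, 0.001]
force: [0.5, -0.8, 4.6]
gripper_width: 0.625
gripper_force: 63.4
```

Request:
send_rows(dr=[[0,0,0],[0,0,0],[0,0,0],[0,0,0],[0,0,0]], travel=[[0,0,0],[0,0,0],[0,0,0],[0,0,0],[0,0,0]], grip=[-0.2,-0.2,-0.2,-0.2,-0.2])

```text
t: 3.3
ee_pos: [0.4356, 0.2916, 0.0275]
orientation: [0.0, 0.774, 0.634, 0.001]
force: [0.9, 0.1, 5.9]
gripper_width: 0.627
gripper_force: 63.5
```

Request:
send_rows(dr=[[0,0,0],[0,0,0],[0,0,0],[0,0,0],[0,0,0]], travel=[[0,0,-10],[0,0,-30],[0,0,-50],[0,0,-60],[0,0,-60]], grip=[-0.2,-0.2,-0.2,-0.2,-0.2])

```text
t: 3.8
ee_pos: [0.4356, 0.2916, 0.0881]
orientation: [0.0, 0.774, 0.634, 0.002]
force: [0.7, 0.4, -0.5]
gripper_width: 0.626
gripper_force: 63.1
```

```bash
python3 -c "
from h import *
print(status.state()['ee_pos'],status.state()['force'])
go('m4',87)
for n in ('top','scene'): cv2.imwrite(f'pics/{n}2.png',imaging.camera(n)[...,::-1])
a=cv2.imread('pics/top2.png')[220:330,110:230];b=cv2.imread('pics/scene2.png')[80:190,320:440]
cv2.imwrite('pics/c2.png',np.hstack([cv2.resize(a,(390,390)),cv2.resize(b,(390,390))]))"
```

```text
[0.43559657 0.29155631 0.08809878] [ 0.73746574  0.44290412 -0.46169218]
m4 travel [-188.2  248.9    1.4] dr [ 0.16 -0.11 -0.07] t 3.8
```

View pics/c2.png

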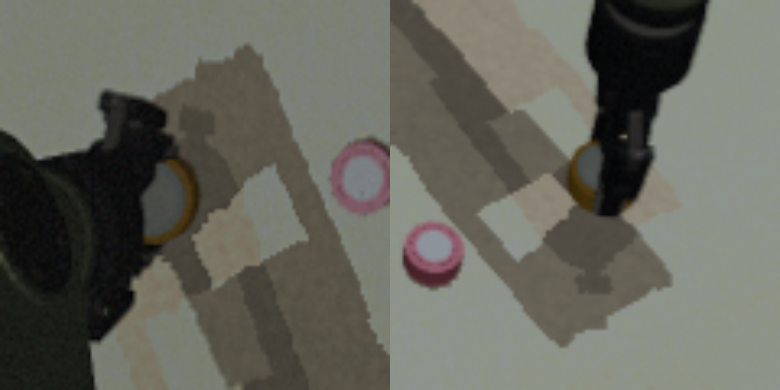

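The gold lens is held level in both views and lifted clear. I'm carrying it to mark 4.

Request:
send_rows(dr=[[0,0,0],[0,0,0],[0,0,0],[0,0,0],[0,0,0]], travel=[[-20,26,0],[-47,62,0],[-74,98,0],[-98,130,0],[-98,130,0]], grip=[-0.2,-0.2,-0.2,-0.2,-0.2])

```text
t: 4.4
ee_pos: [0.5457, 0.1656, 0.0857]
orientation: [0.001, 0.775, 0.632, 0.0]
force: [0.7, 0.1, -0.4]
gripper_width: 0.626
gripper_force: 63.1
```

Request:
send_rows(dr=[[0,0,0],[0,0,0],[0,0,0],[0,0,0],[0,0,0]], travel=[[-20,26,10],[-45,60,20],[-70,94,30],[-90,119,38],[-90,119,38]], grip=[-0.2,-0.2,-0.2,-0.2,-0.2])

```text
t: 4.9
ee_pos: [0.6423, 0.0546, 0.0459]
orientation: [-0.0, 0.775, 0.632, -0.001]
force: [0.6, 0.7, -0.3]
gripper_width: 0.628
gripper_force: 63.2
```

```bash
python3 -c "
from h import *
print(status.state()['ee_pos'],status.state()['force'])
go('m4',38)"
```

```text
[0.64232121 0.05464808 0.04589992] [ 0.56532801  0.70863792 -0.31525315]
m4 travel [ 3.4 -0.4  7.9] dr [-0.11  0.07 -0.3 ] t 4.9
```

Request:
send_rows(dr=[[0,0,0],[0,0,0],[0,0,0],[0,0,0],[0,0,0]], travel=[[3.4,-0.4,2],[3.4,-0.4,4],[3.4,-0.4,6],[3.4,-0.4,6.5],[3.4,-0.4,6.5]], grip=[-0.2,-0.2,-0.2,-0.2,-0.2])

```text
t: 5.4
ee_pos: [0.6415, 0.062, 0.0421]
orientation: [-0.0, 0.773, 0.634, -0.0]
force: [0.5, -0.6, -0.4]
gripper_width: 0.625
gripper_force: 63.2
```

Request:
send_rows(dr=[[0,0,0],[0,0,0],[0,0,0],[0,0,0],[0,0,0]], travel=[[0,0,0.4],[0,0,0.8],[0,0,1.2],[0,0,1.2],[0,0,1.2]], grip=[-0.2,-0.2,-0.2,-0.2,-0.2])

```text
t: 5.9
ee_pos: [0.642, 0.0611, 0.0407]
orientation: [-0.0, 0.774, 0.634, -0.0]
force: [-1.0, -1.0, -0.1]
gripper_width: 0.631
gripper_force: 63.2
```

```bash
cat >> h.py <<'E'
def settle(n=4):
    for i in range(n):
        imaging.camera('top'); s=status.state(); print((s['ee_pos']*1000).round(1),s['force'].round(1),np.abs(s['dq']).max().round(4))
E
python3 -c "
from h import *
settle();go('m4',38)"
```

```text
[642.   61.1  40.8] [-0.  -0.4 -0.5] 0.0009
[642.   61.1  40.8] [-0.1  0.2  0.2] 0.0019
[642.   61.1  40.8] [ 0.   0.  -0.5] 0.0027
[642.   61.1  40.8] [ 0.3 -1.  -0.2] 0.0026
m4 travel [-2.8  1.2  2.8] dr [ 0.    0.   -0.08] t 6.1
```

Request:
send_rows(dr=[[0,0,0],[0,0,0],[0,0,0],[0,0,0],[0,0,0]], travel=[[-2.8,1.2,0.8],[-2.8,1.2,1.6],[-2.8,1.2,2.4],[-2.8,1.2,2.8],[-2.8,1.2,2.8]], grip=[-0.2,-0.2,-0.2,-0.2,-0.2])

```text
t: 6.6
ee_pos: [0.6425, 0.0582, 0.0378]
orientation: [-0.0, 0.774, 0.634, -0.0]
force: [0.9, 0.2, -0.3]
gripper_width: 0.625
gripper_force: 63.2
```

Request:
send_rows(dr=[[0,0,0],[0,0,0],[0,0,0],[0,0,0],[0,0,0]], travel=[[0,0,0.3],[0,0,0.6],[0,0,0.6],[0,0,0.6],[0,0,0.6]], grip=[-0.2,-0.2,-0.2,-0.2,-0.2])

```text
t: 7.1
ee_pos: [0.6426, 0.0582, 0.0375]
orientation: [0.0, 0.774, 0.634, 0.0]
force: [-1.3, -0.4, 0.6]
gripper_width: 0.628
gripper_force: 63.3
```

Request:
send_rows(dr=[[0,0,0],[0,0,0],[0,0,0],[0,0,0],[0,0,0]], travel=[[0,0,0.2],[0,0,0.4],[0,0,0.4],[0,0,0.4],[0,0,0.4]], grip=[-0.2,-0.2,-0.2,-0.2,-0.2])

```text
t: 7.6
ee_pos: [0.6426, 0.0582, 0.0375]
orientation: [0.0, 0.774, 0.634, 0.0]
force: [-3.2, -0.7, 6.3]
gripper_width: 0.627
gripper_force: 63.6
```

Request:
send_rows(dr=[[0,0,0],[0,0,0],[0,0,0],[0,0,0],[0,0,0]], travel=[[0,0,-0.3],[0,0,-0.3],[0,0,-0.3],[0,0,-0.3],[0,0,-0.3]], grip=[0.35,0.5,0.7,1,1])

```text
t: 8.1
ee_pos: [0.6426, 0.0582, 0.0371]
orientation: [-0.0, 0.774, 0.634, -0.0]
force: [0.3, 0.0, 0.2]
gripper_width: 0.996
gripper_force: 0.0
```

Request:
send_rows(dr=[[0,0,0],[0,0,0],[0,0,0],[0,0,0],[0,0,0]], travel=[[0,0,-5],[0,0,-20],[0,0,-45],[0,0,-65],[0,0,-65]], grip=[1,1,1,1,1])

```text
t: 8.6
ee_pos: [0.6462, 0.0581, 0.1077]
orientation: [0.003, 0.774, 0.634, 0.004]
force: [1.3, -0.2, 0.3]
gripper_width: 0.998
gripper_force: 0.0
```

```bash
python3 -c "
from h import *
settle(1);go('green',65)"
```

```text
[644.7  58.1 105.5] [ 0.5 -0.4 -0.7] 0.0447
green travel [ -22.3 -186.7   39.4] dr [ 0.35 -0.05 -0.08] t 8.65
```

Request:
send_rows(dr=[[0,0,0],[0,0,0],[0,0,0],[0,0,0],[0,0,0]], travel=[[-4,-35,0],[-10,-80,5],[-15,-125,12],[-20,-165,25],[-21.6,-184.4,35]], grip=[1,1,1,1,1])

```text
t: 9.15
ee_pos: [0.4517, 0.0737, 0.065]
orientation: [-0.002, 0.773, 0.634, -0.003]
force: [-0.0, -1.1, -1.2]
gripper_width: 0.998
gripper_force: 0.0
```

```bash
python3 -c "
from h import *
settle(6);go('green',29)
im=imaging.camera('top');cv2.imwrite('pics/t3.png',cv2.resize(im[130:330,200:420,::-1],(770,700))[:600])
cv2.imwrite('pics/s3.png',cv2.resize(imaging.camera('scene')[100:260,170:370,::-1],(750,600)))
c,a=outline(im,S['top']['gold'],16,'col');print(a)"
```

```text
[448.2  74.1  63. ] [-3.6  0.  -0.8] 0.0817
[451.5  73.8  64.3] [ 0.1 -0.3 -0.9] 0.1228
[455.4  73.5  66. ] [0.3 0.  0.8] 0.098
[458.1  73.2  67.2] [ 0.9 -0.2  0.1] 0.06
[459.5  73.1  67.9] [0.2 0.3 0.6] 0.0321
[460.1  73.1  68.2] [ 0.8 -0.6 -0. ] 0.0091
green travel [-0.6 -2.7 39.2] dr [ 0.19 -0.03 -0.09] t 9.45Traceback (most recent call last):
  File "<string>", line 6, in <module>
    c,a=outline(im,S['top']['gold'],16,'col');print(a)
        ~~~~~~~^^^^^^^^^^^^^^^^^^^^^^^^^^^^^^
  File "h.py", line 16, in outline
    c=cv2.convexHull(max(cs,key=cv2.contourArea))
                     ~~~^^^^^^^^^^^^^^^^^^^^^^^^
ValueError: max() iterable argument is empty
```

View pics/s3.png

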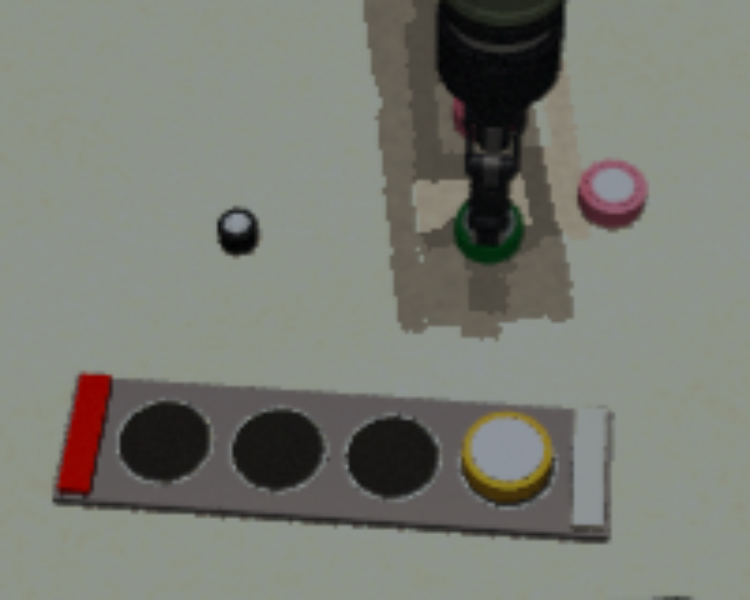

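View pics/t3.png

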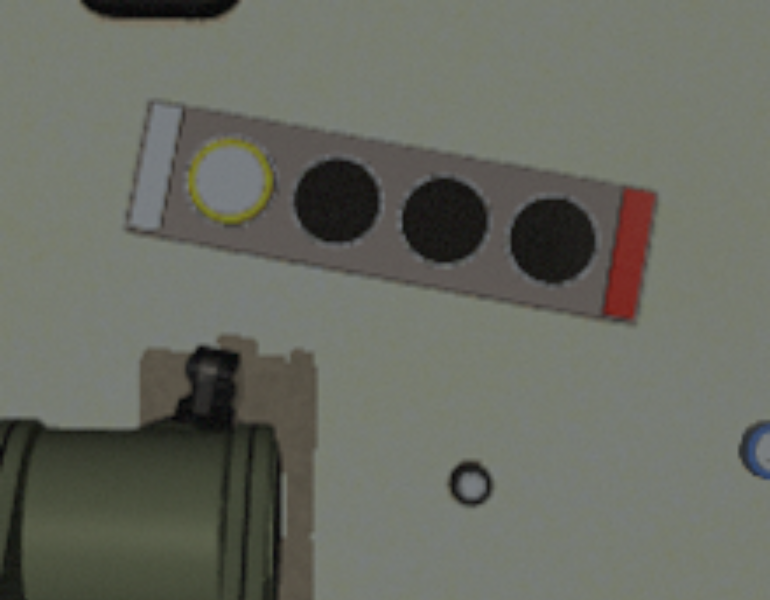

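The gold lens sits on its mark in both views, and the jaws straddle green. I'm descending to about 31 mm and gripping.

Request:
send_rows(dr=[[0,0,0],[0,0,0],[0,0,0],[0,0,0],[0,0,0]], travel=[[-0.6,-2.7,10],[-0.6,-2.7,25],[-0.6,-2.7,34],[-0.6,-2.7,37],[-0.6,-2.7,37]], grip=[1,1,1,1,1])

```text
t: 10.05
ee_pos: [0.4544, 0.0732, 0.0296]
orientation: [-0.0, 0.774, 0.634, -0.001]
force: [-0.7, 0.3, 0.5]
gripper_width: 0.995
gripper_force: 0.0
```

```bash
python3 -c "
from h import *
settle(3);go('green',31)
im=imaging.camera('top')
c,a=outline(im,(266,181),17,'col');print(c,a,plane('top',c,.019)*1000)
im=imaging.camera('scene')
c,a=outline(im,(305,222),20,'col');print(c,a,plane('scene',c,.019)*1000)"
```

```text
[454.9  73.2  30.1] [ 0.4 -0.3  0.9] 0.0157
[455.2  73.2  30.5] [ 0.6 -0.1 -0.3] 0.0102
[455.4  73.2  30.7] [ 0.8  0.3 -0.7] 0.0074
green travel [ 0.2  2.2 -0.3] dr [ 0.06 -0.01 -0.08] t 10.2
[265.40392157 181.31058824] 425.0 [641.35913014  56.49962082]
[304.66705471 220.93364377] 429.5 [641.19350962  58.80949113]
```

Request:
send_rows(dr=[[0,0,0],[0,0,0],[0,0,0],[0,0,0],[0,0,0]], travel=[[0,2,0],[0,2,0],[0,2,0],[0,2,0],[0,2,0]], grip=[0.5,0.2,0,-0.2,-0.4])

```text
t: 10.8
ee_pos: [0.4574, 0.0728, 0.0312]
orientation: [0.0, 0.774, 0.634, 0.0]
force: [-1.0, -0.3, 6.2]
gripper_width: 0.522
gripper_force: 60.2
```

Request:
send_rows(dr=[[0,0,0],[0,0,0],[0,0,0],[0,0,0],[0,0,0]], travel=[[0,0,0],[0,0,0],[0,0,0],[0,0,0],[0,0,0]], grip=[-0.4,-0.4,-0.4,-0.4,-0.4])

```text
t: 11.3
ee_pos: [0.4574, 0.0728, 0.0312]
orientation: [0.0, 0.774, 0.634, 0.0]
force: [-1.4, -0.4, 6.2]
gripper_width: 0.517
gripper_force: 60.2
```

Request:
send_rows(dr=[[0,0,0],[0,0,0],[0,0,0],[0,0,0],[0,0,0]], travel=[[0,0,-10],[0,0,-30],[0,15,-45],[-10,40,-48],[-18,65,-48]], grip=[-0.4,-0.4,-0.4,-0.4,-0.4])

```text
t: 11.8
ee_pos: [0.5182, 0.0422, 0.0799]
orientation: [0.001, 0.773, 0.634, 0.001]
force: [0.6, -1.0, 0.1]
gripper_width: 0.522
gripper_force: 61.2
```

Request:
send_rows(dr=[[0,0,0],[0,0,0],[0,0,0],[0,0,0],[0,0,0]], travel=[[-11,40,0],[-22,80,0],[-30,110,5],[-32.2,119.4,15],[-32.2,119.4,25]], grip=[-0.4,-0.4,-0.4,-0.4,-0.4])

```text
t: 12.3
ee_pos: [0.6284, -0.0132, 0.0529]
orientation: [0.0, 0.774, 0.633, 0.0]
force: [-0.7, 0.0, -1.1]
gripper_width: 0.519
gripper_force: 61.3
```

Request:
send_rows(dr=[[0,0,0],[0,0,0],[0,0,0],[0,0,0],[0,0,0]], travel=[[0,0,5],[0,0,9],[0,0,9],[0,0,9],[0,0,9]], grip=[-0.4,-0.4,-0.4,-0.4,-0.4])

```text
t: 12.8
ee_pos: [0.6278, -0.0124, 0.0449]
orientation: [0.0, 0.773, 0.634, 0.0]
force: [-0.2, 0.0, -0.7]
gripper_width: 0.517
gripper_force: 61.3
```

```bash
python3 -c "
from h import *
settle(3);go('m3',41.2)"
```

```text
[627.9 -12.5  45. ] [-0.1  0.6 -1. ] 0.0051
[628.  -12.6  44.9] [-0.9  0.1  0.2] 0.0035
[628.  -12.6  44.9] [-0.   0.1 -0. ] 0.003
m3 travel [0.2 0.5 3.7] dr [ 0.06 -0.   -0.07] t 12.95
```

Request:
send_rows(dr=[[0,0,0],[0,0,0],[0,0,0],[0,0,0],[0,0,0]], travel=[[0.2,0.8,1.2],[0.2,0.8,2.4],[0.2,0.8,3.2],[0.2,0.8,3.6],[0.2,0.8,3.6]], grip=[-0.4,-0.4,-0.4,-0.4,-0.4])

```text
t: 13.45
ee_pos: [0.6286, -0.0127, 0.0413]
orientation: [0.0, 0.774, 0.634, -0.0]
force: [-1.9, 0.9, 5.3]
gripper_width: 0.518
gripper_force: 61.9
```

Request:
send_rows(dr=[[0,0,0],[0,0,0],[0,0,0],[0,0,0],[0,0,0]], travel=[[0,0,0.2],[0,0,0.4],[0,0,0.5],[0,0,0.5],[0,0,0.5]], grip=[-0.4,-0.4,-0.4,-0.4,-0.4])

```text
t: 13.95
ee_pos: [0.6286, -0.0127, 0.0413]
orientation: [0.0, 0.774, 0.634, -0.0]
force: [-3.0, 0.8, 7.2]
gripper_width: 0.517
gripper_force: 62.2
```

Request:
send_rows(dr=[[0,0,0],[0,0,0],[0,0,0],[0,0,0],[0,0,0]], travel=[[0,0,-0.4],[0,0,-0.4],[0,0,-0.4],[0,0,-0.4],[0,0,-0.4]], grip=[0.2,0.35,0.6,0.8,0.8])

```text
t: 14.45
ee_pos: [0.6284, -0.0126, 0.0403]
orientation: [-0.0, 0.774, 0.634, -0.0]
force: [0.0, 0.0, 0.5]
gripper_width: 0.898
gripper_force: 0.0
```

Request:
send_rows(dr=[[0,0,0],[0,0,0],[0,0,0],[0,0,0],[0,0,0]], travel=[[0,0,-5],[0,0,-20],[0,0,-40],[-15,-20,-55],[-35,-50,-55]], grip=[0.8,0.8,0.8,0.8,0.8])

```text
t: 14.95
ee_pos: [0.5766, -0.0378, 0.1005]
orientation: [0.004, 0.773, 0.634, 0.003]
force: [1.3, -0.8, 0.7]
gripper_width: 0.899
gripper_force: 0.0
```

Request:
send_rows(dr=[[0,0,0],[0,0,0],[0,0,0],[0,0,0],[0,0,0]], travel=[[-25,-35,0],[-50,-70,5],[-75,-105,15],[-83.8,-116.8,25],[-83.8,-116.8,35]], grip=[0.5,0.5,0.5,0.5,0.5])

```text
t: 15.45
ee_pos: [0.4403, -0.097, 0.0613]
orientation: [0.0, 0.774, 0.633, 0.0]
force: [-0.3, 0.5, 0.5]
gripper_width: 0.75
gripper_force: 0.0
```

```bash
python3 -c "
from h import *
settle(6);go('black',34)
for n,u,r in (('top',(296,187),16),('scene',(274,219),18)):
  im=imaging.camera(n);c,a=outline(im,u,r,'col');print(c,a,plane(n,c,.019)*1000)
  if n=='scene': cv2.imwrite('pics/s4.png',cv2.resize(im[100:260,170:370,::-1],(750,600)))
"
```

```text
[440.8 -96.4  60. ] [-0.  -1.1 -1.1] 0.0448
[441.7 -96.3  60.6] [-0.8 -0.1  0.7] 0.0393
[442.7 -96.4  61.1] [ 0.  -0.6  0.4] 0.0241
[443.3 -96.4  61.4] [ 0.5 -0.2 -0.5] 0.0126
[443.5 -96.4  61.5] [ 0.2  0.  -0.1] 0.0027
[443.4 -96.4  61.4] [-0.3  0.2 -0.5] 0.0068
black travel [-0.5 -1.6 27.4] dr [ 0.13  0.02 -0.01] t 15.75
[295.91515152 186.61322314] 302.5 [627.97571306 -13.52104596]
[274.18372703 217.92782152] 254.0 [624.66073196 -10.70537889]
```

View pics/s4.png

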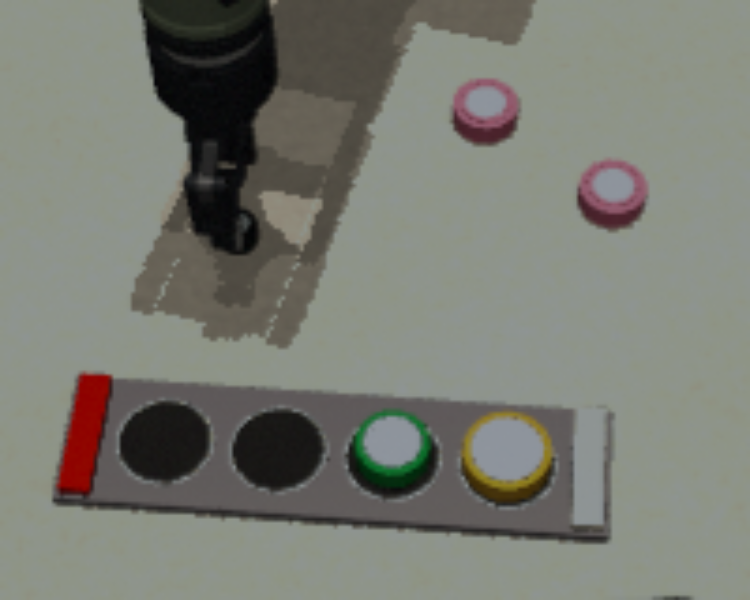

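Green is centred on its mark, matching the top-view measurement within 0.3 mm. The jaws are now over black.

Request:
send_rows(dr=[[0,0,0],[0,0,0],[0,0,0],[0,0,0],[0,0,0]], travel=[[-0.5,-1,8],[-0.5,-1,18],[-0.5,-1,25],[-0.5,-1,27],[-0.5,-1,27]], grip=[0.5,0.5,0.5,0.3,0.3])

```text
t: 16.35
ee_pos: [0.4398, -0.0963, 0.0328]
orientation: [-0.001, 0.774, 0.634, -0.0]
force: [-0.4, -0.2, 0.8]
gripper_width: 0.647
gripper_force: 0.0
```

Request:
send_rows(dr=[[0,0,0],[0,0,0],[0,0,0],[0,0,0],[0,0,0]], travel=[[0,0,0],[0,0,0],[0,0,0],[0,0,0],[0,0,0]], grip=[0.2,0,-0.2,-0.5,-0.8])

```text
t: 16.85
ee_pos: [0.4409, -0.0968, 0.0343]
orientation: [0.0, 0.774, 0.634, 0.0]
force: [-1.4, 0.4, 5.1]
gripper_width: 0.291
gripper_force: 58.6
```

Request:
send_rows(dr=[[0,0,0],[0,0,0],[0,0,0],[0,0,0],[0,0,0]], travel=[[0,0,0],[0,0,0],[0,0,0],[0,0,0],[0,0,0]], grip=[-0.8,-0.8,-0.8,-0.8,-0.8])

```text
t: 17.35
ee_pos: [0.4409, -0.0967, 0.0343]
orientation: [0.0, 0.774, 0.634, 0.0]
force: [-1.5, -0.3, 6.8]
gripper_width: 0.292
gripper_force: 58.6
```

Request:
send_rows(dr=[[0,0,0],[0,0,0],[0,0,0],[0,0,0],[0,0,0]], travel=[[0,0,-10],[0,0,-25],[0,15,-40],[-5,40,-45],[-9,65,-45]], grip=[-0.8,-0.8,-0.8,-0.8,-0.8])

```text
t: 17.85
ee_pos: [0.504, -0.1187, 0.0804]
orientation: [0.001, 0.774, 0.634, 0.001]
force: [-0.0, -0.3, -0.8]
gripper_width: 0.287
gripper_force: 59.0
```

Request:
send_rows(dr=[[0,0,0],[0,0,0],[0,0,0],[0,0,0],[0,0,0]], travel=[[-6,35,0],[-12,70,3],[-15.7,97,10],[-15.7,102.6,20],[-15.7,102.6,27]], grip=[-0.8,-0.8,-0.8,-0.8,-0.8])

```text
t: 18.35
ee_pos: [0.5998, -0.1537, 0.0508]
orientation: [-0.001, 0.774, 0.634, -0.0]
force: [-0.4, 0.1, -1.0]
gripper_width: 0.288
gripper_force: 59.0
```

Request:
send_rows(dr=[[0,0,0],[0,0,0],[0,0,0],[0,0,0],[0,0,0]], travel=[[0,0,2],[0,0,4],[0,0,4],[0,0,4],[0,0,4]], grip=[-0.8,-0.8,-0.8,-0.8,-0.8])

```text
t: 18.85
ee_pos: [0.6, -0.1538, 0.0482]
orientation: [0.0, 0.774, 0.634, 0.0]
force: [-0.4, 0.1, -0.6]
gripper_width: 0.29
gripper_force: 59.0
```

```bash
python3 -c "
from h import *
settle(3);go('m1',44.3)"
```

```text
[ 600.1 -153.8   48.2] [-0.6 -0.2 -0. ] 0.0041
[ 600.1 -153.8   48.1] [-0.3  0.3 -0.5] 0.004
[ 600.1 -153.8   48. ] [-0.7  0.1 -0.7] 0.003
m1 travel [0.2 0.3 3.7] dr [ 0.03  0.01 -0.08] t 19.0
```

Request:
send_rows(dr=[[0,0,0],[0,0,0],[0,0,0],[0,0,0],[0,0,0]], travel=[[0.2,0.5,1.2],[0.2,0.5,2.4],[0.2,0.5,3.2],[0.2,0.5,3.6],[0.2,0.5,3.6]], grip=[-0.8,-0.8,-0.8,-0.8,-0.8])

```text
t: 19.5
ee_pos: [0.6005, -0.1537, 0.0444]
orientation: [-0.0, 0.774, 0.634, -0.0]
force: [-1.4, 0.4, 3.7]
gripper_width: 0.292
gripper_force: 59.4
```

Request:
send_rows(dr=[[0,0,0],[0,0,0],[0,0,0],[0,0,0],[0,0,0]], travel=[[0,0,0.2],[0,0,0.4],[0,0,0.5],[0,0,0.5],[0,0,0.5]], grip=[-0.8,-0.8,-0.8,-0.8,-0.8])

```text
t: 20.0
ee_pos: [0.6005, -0.1536, 0.0443]
orientation: [-0.0, 0.774, 0.634, -0.0]
force: [-2.9, 1.4, 6.2]
gripper_width: 0.29
gripper_force: 59.6
```

Request:
send_rows(dr=[[0,0,0],[0,0,0],[0,0,0],[0,0,0],[0,0,0]], travel=[[0,0,-0.4],[0,0,-0.4],[0,0,-0.4],[0,0,-0.4],[0,0,-0.4]], grip=[-0.3,-0.15,0.1,0.4,0.5])

```text
t: 20.5
ee_pos: [0.6004, -0.1537, 0.0436]
orientation: [-0.0, 0.774, 0.634, -0.0]
force: [0.3, -0.7, -0.8]
gripper_width: 0.75
gripper_force: 0.0
```

Request:
send_rows(dr=[[0,0,0],[0,0,0],[0,0,0],[0,0,0],[0,0,0]], travel=[[0,0,-5],[0,0,-20],[0,0,-40],[-20,-15,-55],[-50,-35,-55]], grip=[0.6,0.6,0.6,0.6,0.6])

```text
t: 21.0
ee_pos: [0.5596, -0.1965, 0.1036]
orientation: [0.004, 0.773, 0.635, 0.002]
force: [1.4, -1.1, -0.5]
gripper_width: 0.8
gripper_force: 0.0
```

Request:
send_rows(dr=[[0,0,0],[0,0,0],[0,0,0],[0,0,0],[0,0,0]], travel=[[-36,-24,0],[-72,-48,3],[-105,-70,10],[-116.2,-76.5,22],[-116.2,-76.5,36]], grip=[0.7,0.7,0.7,0.7,0.7])

```text
t: 21.5
ee_pos: [0.4585, -0.2967, 0.0639]
orientation: [0.002, 0.775, 0.632, 0.0]
force: [-0.4, 0.7, 0.1]
gripper_width: 0.849
gripper_force: 0.0
```

```bash
python3 -c "
from h import *
settle(6);go('blue',33)
im=imaging.camera('scene');cv2.imwrite('pics/s5.png',cv2.resize(im[110:260,90:290,::-1],(800,600)))
"
```

```text
[ 457.5 -294.1   60.7] [-0.7  1.5 -1.8] 0.0703
[ 457.7 -293.1   61. ] [ 0.3  0.6 -1. ] 0.0262
[ 458.4 -293.1   61.7] [ 0.6 -0.6 -0.9] 0.0213
[ 459.1 -293.4   62.4] [ 0.7 -0.3  0. ] 0.0124
[ 459.5 -293.7   62.8] [ 0.  -0.3  1.4] 0.0095
[ 459.7 -293.9   63.2] [-0.5  0.3 -0.3] 0.0072
blue travel [-1.1 -0.8 30.2] dr [0.04 0.01 0.04] t 21.8
```

View pics/s5.png

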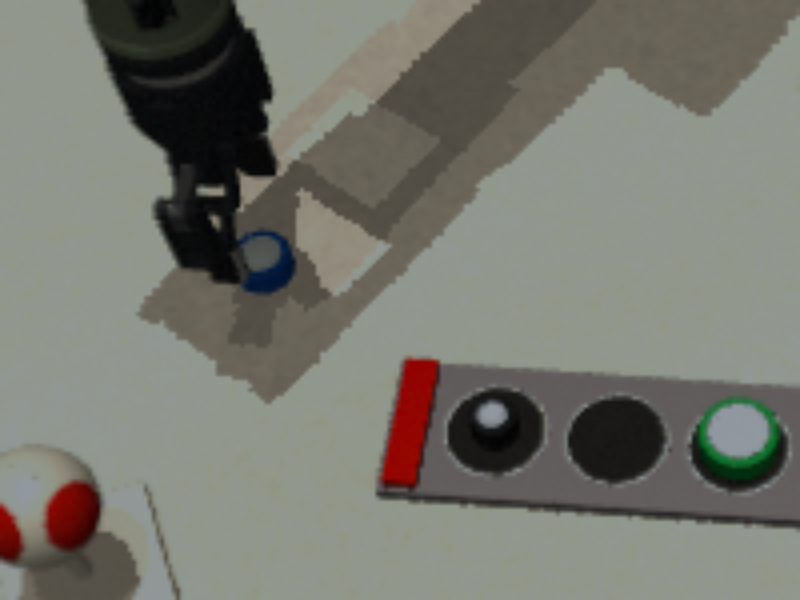

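Black is on the mark next to the red block, and the jaws straddle blue.

Request:
send_rows(dr=[[0,0,0],[0,0,0],[0,0,0],[0,0,0],[0,0,0]], travel=[[-0.9,-1,8],[-0.9,-1,20],[-0.9,-1,28],[-0.9,-1,30],[-0.9,-1,30]], grip=[0.7,0.7,0.7,0.6,0.6])

```text
t: 22.35
ee_pos: [0.4567, -0.2949, 0.0319]
orientation: [-0.001, 0.774, 0.634, -0.0]
force: [-0.2, 0.4, 0.6]
gripper_width: 0.803
gripper_force: 0.0
```

Request:
send_rows(dr=[[0,0,0],[0,0,0],[0,0,0],[0,0,0],[0,0,0]], travel=[[0,0,0],[0,0,0],[0,0,0],[0,0,0],[0,0,0]], grip=[0.5,0.3,0.1,-0.2,-0.6])

```text
t: 22.85
ee_pos: [0.4578, -0.2958, 0.0338]
orientation: [0.001, 0.774, 0.634, 0.0]
force: [-1.9, 1.6, 5.4]
gripper_width: 0.408
gripper_force: 59.3
```

Request:
send_rows(dr=[[0,0,0],[0,0,0],[0,0,0],[0,0,0],[0,0,0]], travel=[[0,0,0],[0,0,0],[0,0,0],[0,0,0],[0,0,0]], grip=[-0.6,-0.6,-0.6,-0.6,-0.6])

```text
t: 23.35
ee_pos: [0.4578, -0.2958, 0.0338]
orientation: [0.001, 0.774, 0.634, 0.0]
force: [-1.2, 0.7, 5.7]
gripper_width: 0.408
gripper_force: 59.4
```

Request:
send_rows(dr=[[0,0,0],[0,0,0],[0,0,0],[0,0,0],[0,0,0]], travel=[[0,0,-10],[0,0,-30],[15,7,-50],[45,21,-60],[80,38,-60]], grip=[-0.6,-0.6,-0.6,-0.6,-0.6])

```text
t: 23.85
ee_pos: [0.5118, -0.2254, 0.0955]
orientation: [0.002, 0.774, 0.633, 0.001]
force: [0.3, -0.3, 0.3]
gripper_width: 0.409
gripper_force: 59.8
```

Request:
send_rows(dr=[[0,0,0],[0,0,0],[0,0,0],[0,0,0],[0,0,0]], travel=[[38,18,0],[76,36,0],[114,54,0],[145,68,0],[158.2,74.1,0]], grip=[-0.6,-0.6,-0.6,-0.6,-0.6])

```text
t: 24.35
ee_pos: [0.6155, -0.0811, 0.0933]
orientation: [0.0, 0.773, 0.635, 0.001]
force: [0.4, 0.9, -0.2]
gripper_width: 0.411
gripper_force: 59.9
```

Request:
send_rows(dr=[[0,0,0],[0,0,0],[0,0,0],[0,0,0],[0,0,0]], travel=[[0,0,5],[0,0,20],[0,0,35],[0,0,45],[0,0,45]], grip=[-0.6,-0.6,-0.6,-0.6,-0.6])

```text
t: 24.85
ee_pos: [0.6122, -0.0847, 0.0454]
orientation: [-0.002, 0.774, 0.633, -0.001]
force: [-0.8, 0.0, -1.1]
gripper_width: 0.411
gripper_force: 60.1
```

```bash
python3 -c "
from h import *
settle(6);go('m2',43.8)"
```

```text
[612.8 -84.6  46.4] [ 0.3  0.7 -0.8] 0.0169
[613.4 -84.5  47.1] [-0.4 -0.8 -0.4] 0.0146
[613.8 -84.4  47.7] [-0.6 -0.7 -0.6] 0.009
[614.2 -84.3  48.1] [-0.2 -0.5 -0.1] 0.0077
[614.3 -84.2  48.3] [-0.5  0.4 -0.3] 0.0042
[614.4 -84.1  48.4] [-0.2 -0.5 -0.9] 0.004
m2 travel [ 1.  -0.1  4.6] dr [ 0.05  0.   -0.09] t 25.15
```

Position is as intended, including the 1 mm row offset that compensates for where the lens sits in the grip.

Request:
send_rows(dr=[[0,0,0],[0,0,0],[0,0,0],[0,0,0],[0,0,0]], travel=[[0,0,1.5],[0,0,3],[0,0,4],[0,0,4.5],[0,0,4.5]], grip=[-0.6,-0.6,-0.6,-0.6,-0.6])

```text
t: 25.65
ee_pos: [0.6141, -0.0838, 0.0439]
orientation: [-0.0, 0.774, 0.634, -0.0]
force: [-1.8, 0.3, 5.3]
gripper_width: 0.41
gripper_force: 60.7
```

Request:
send_rows(dr=[[0,0,0],[0,0,0],[0,0,0],[0,0,0],[0,0,0]], travel=[[0,0,0.2],[0,0,0.4],[0,0,0.5],[0,0,0.5],[0,0,0.5]], grip=[-0.6,-0.6,-0.6,-0.6,-0.6])

```text
t: 26.15
ee_pos: [0.6141, -0.0838, 0.0438]
orientation: [-0.0, 0.774, 0.634, -0.0]
force: [-2.9, 0.6, 7.9]
gripper_width: 0.406
gripper_force: 60.9
```

Request:
send_rows(dr=[[0,0,0],[0,0,0],[0,0,0],[0,0,0],[0,0,0]], travel=[[0,0,-0.4],[0,0,-0.4],[0,0,-0.4],[0,0,-0.4],[0,0,-0.4]], grip=[-0.05,0.1,0.3,0.5,0.6])

```text
t: 26.65
ee_pos: [0.614, -0.0839, 0.043]
orientation: [-0.0, 0.774, 0.634, -0.0]
force: [-0.4, -1.2, 0.3]
gripper_width: 0.802
gripper_force: 0.0
```

Request:
send_rows(dr=[[0,0,0],[0,0,0],[0,0,0],[0,0,0],[0,0,0]], travel=[[0,0,-5],[0,0,-20],[0,0,-45],[0,0,-80],[0,-20,-110]], grip=[0.6,0.6,0.6,0.6,0.6])

```text
t: 27.15
ee_pos: [0.5969, -0.0808, 0.1569]
orientation: [0.002, 0.774, 0.634, 0.002]
force: [1.1, 0.6, 0.8]
gripper_width: 0.802
gripper_force: 0.0
```

Request:
send_rows(dr=[[0,0,0],[0,0,0],[0,0,0],[0,0,0],[0,0,0]], travel=[[0,-40,0],[0,-80,0],[0,-120,0],[0,-160,0],[0,-180,0]], grip=[0.6,0.6,0.6,0.6,0.6])

```text
t: 27.65
ee_pos: [0.415, -0.0436, 0.1538]
orientation: [-0.0, 0.773, 0.634, -0.0]
force: [0.0, 0.7, 0.2]
gripper_width: 0.804
gripper_force: 0.0
```

```bash
python3 -c "
from h import *
settle(5)
im=imaging.camera('top');cv2.imwrite('pics/t6.png',cv2.resize(im[90:240,200:400,::-1],(800,600)))
sc=imaging.camera('scene');cv2.imwrite('pics/s6.png',cv2.resize(sc[150:300,60:360,::-1],(800,400)))
for k,l in (('m4','gold'),('m3','green'),('m2','blue')):
  c,a=outline(im,S['top'][k],14,'col');print(l,a,plane('top',c,.019)*1000,'top-mark',plane('top',outline(im,S['top'][k],1,'dark')[0],.01) if 0 else '')
for n,g in (('top',im),('scene',sc)):
  s=S[n]['m1'];x,y=s[0]-8,s[1]-10;p=g[y:y+18,x:x+18].min(2)>75
  yy,xx=np.nonzero(p);c=(xx.mean()+x,yy.mean()+y);print('black glass',n,c,p.sum(),plane(n,c,.027)*1000)
"
```

```text
[413.  -42.9 153.3] [-1.   1.6 -1.1] 0.0745
[415.6 -43.7 153.9] [-0.3 -0.2 -0.4] 0.085
[417.9 -44.4 154.5] [0.7 0.1 0.3] 0.0616
[419.1 -44.9 154.7] [ 1.2 -0.9  0.3] 0.0375
[419.7 -45.  154.7] [-0.3 -0.6  0.1] 0.0216
gold 423.0 [641.26580124  56.58333756] top-mark 
green 303.5 [627.9774833  -13.38195387] top-mark 
blue 204.5 [614.16101484 -82.37167223] top-mark 
black glass top (np.float64(359.5098039215686), np.float64(196.80392156862746)) 51 [ 601.7311033  -156.86392388]
black glass scene (np.float64(212.3), np.float64(211.23333333333332)) 60 [ 593.88514817 -152.77226921]
```

View pics/t6.png

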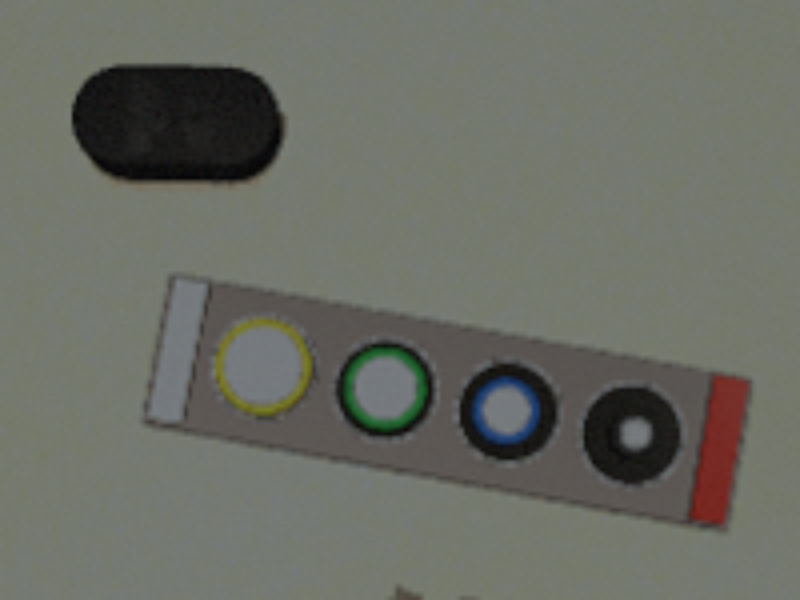

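View pics/s6.png

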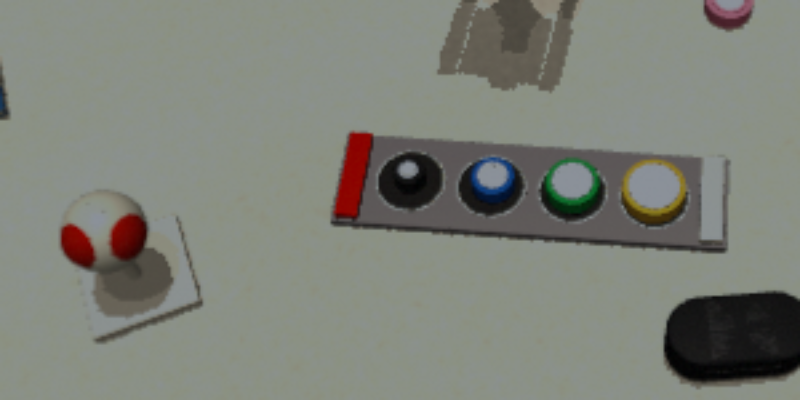

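The top view shows gold, green, blue and black centred on their marks to about 2 mm, with black next to the red block. The scene view shows the lenses flat, and the eye model and lens case still where they were. The arm is clear, so I'm handing in.

```bash
python3 -c "
from cell import env
print(env.sign_off())"
```

```text
the job is handed in; nothing more can be done
None
```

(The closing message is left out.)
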